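# Find the loose bearing bolt on a creasing shaft and hold its cap open

## Robot

A 6-joint arm with a two-finger parallel gripper is mounted at the origin on a cart in front of the work surface, level with it; the furniture and walls round the work are solid. World frame = base frame: x ahead of the robot, y to its left, z up, the work surface at z = 0. Lengths are in m, angles in rad, forces in N, time in s.
With the tool pointing down it reaches from about 0.3 to 0.75 m from the base axis. Payload 8.5 kg.
Tool frame: the origin (TCP) lies at the very end of the fingers, on their centre line; the grasp point (between the pads) lies bot.hold_point_z behind it (bot.hold_point_z is the distance from the TCP to the grasp point, in m); z points along the fingers, y is the line along which they close (so a half turn about z gives the same grasp; the last joint's range is limited). The gripper opens to 85 mm and grips with 20 to 120 N. Pads are 22 mm wide; open, the fingers measure 114 mm over their backs; the gripper's body (76 mm by 85 mm) begins 54 mm behind the grasp point. The pads swing forward as they close: fully open they stand 13 mm farther back than shut.
Start: joints at [-1.5, 0.381, 1.297, -0, 1.464, -0.215], TCP at [0.155, -0.528, 0.231] pointing down, gripper open.
Joint ranges: [-3.11, 3.11], [-0.89, 2.33], [0.22, 2.48], [-1.42, 4.56], [0.17, 2.85], [-2.88, 2.88]. Speed limits (rad/s): [2.39, 2.39, 3.14, 3.14, 3.14, 3.14].

## Interface

Orientations are given as a unit quaternion [x, y, z, w].
In Python, from bench import bot gives the robot as it stands.
- The arm moves only by the tool drive_tool, never from a script. Its argument "increments" is a list of rows, each an object with "translation": the shift along the tool's x, y, z in mm, a list of three; "roll": the turn about the tool's z in degrees; "jaw": the gripper command: -1 is fully open, 1 is shut, values between are in proportion. In form: [{"translation": [tx, ty, tz], "roll": roll, "jaw": jaw}, ...]. A call has 1 to 20 rows; each row shifts and turns the commanded pose from where the row before left it, along the tool's axes as they then stand; what a row does not reach is not made up. A row lasts 1/10 s, in which the tool goes at most 50 mm and 8.59 degrees, less where a joint would pass 70% of its speed; a pose out of reach is approached as far as the arm can. A call is refused whole if a number of a shift passes 50 or a number of a turn 8.59, either way. A call with a gripper value outside its range is refused whole. The fingers move at their own pace and stop on an object; "squeeze" is the grip in N (left out, the last holds). Time passes only in rows, so rows that do not move let the fingers close. It gives the time, the measured TCP pose, the force, the opening and the grip force at its end, in the units of the state.
- bot.sense(): the state, without advancing time (a new reading comes with each control period).
- bot.read_camera(name): name is "scene" or "side" or "wrist"; returns a dict with "img" (480x640x3 uint8, blue, green, red), "fx", "fy", "cx", "cy" (pixels), "k1" (the pictures are not rectified: a ray, as slopes to the right and down, at radius r is drawn at 1 + k1 r^2 times it, then the intrinsics apply), "rvec" (rotation vector, rad) and "tvec" (3), from world to camera coordinates, as OpenCV has them. Camera axes: x right, y down, z forward; pixel columns grow to the right and rows downward; lengths in m; the calibration is good to about 2 mm. A picture is of the moment at which its call begins. There is no depth.
- bot.hand_in(): hands the job in; it is judged then, once.
Trained networks look in a picture, given as the dict that the camera call returned (one of the last four; its "shot" number tells which), for a name from the list of things; names that differ only in an ending like _2 or _b are one class to them, and where a whole thing is asked for, a point or a joint stands for the part that bears it (a point fixed in the world has none). Each returns a list of dicts, best first, with "conf" (0 to 1); they miss things now and then, are a little off and sometimes report something else, mostly with a low value. They report only what shows in the picture. A call takes as long as a camera call.
- bot.boxes_of(query, picture): "extent" ([left, top, width, height] in pixels, round what is visible of it).
- bot.cut_out(query, picture): "region" (480x640 bool, what is visible of it) and "extent" ([left, top, width, height] in pixels, round what is visible of it).
- bot.place_of(query, picture): "xy" ([column, row] in pixels: a listed point, or the origin of a listed thing).
The state is a dict: "clock": time; "qpos": joint angles; "joint_vel": joint speeds; "joint_torque": joint torques, N m; "tcp_pos": TCP position; "tool_rot": TCP orientation; "force": force on the tool from outside, world axes, zero at the start; "torque": the same for the moment, N m; "grip_width": opening from 0.0 (shut) to 1.0 (fully open); "gripper_force": force on a finger pad.
Only numpy, scipy, OpenCV 4.12 (cv2) and the standard library are available. Lean on these libraries where they do the work, as an engineer would, in place of code of your own. Each camera call takes 0.05 s, during which the arm holds its last target. There are 200 camera calls.

## Task

One of the three cap bolts on this creasing shaft has come loose: tap the bolt heads from above, one after another, until you find the one that gives. Then lift that bearing's hinged cap by its black T-grip to about 60 degrees and finish while still holding it open there, so that the journal under it can be inspected. Do not pull at the two caps that are bolted down, and leave the oil can, the spanner and the ink tin where they are.

Things in the scene. Friction and masses are not known exactly. Their poses are not given: they have to be found in the camera images.
- bed: Fixed creasing unit: dark steel bed plate 150x256x14 mm on a thin green mat; a 22 mm shaft runs along it through three like grey bearings 46 mm wide, 85 mm apart, a wheel in each gap. Each has a cap hinged at the back (+x): arch over the shaft (top 82 mm up), front flange with one bolt, black T-grip in front. Origin: centre of the plate's underside; z up, y along the shaft, -x to the front.
- bolt_left (a point): Centre of the top face of the left-hand bolt (larger y of the bed), with the cap shut: bright hexagon head 24 mm across, 11 mm above a dark collar, 78 mm above the bed's underside; fixed to the bed, axes as the bed's. All bolts look alike: tight ones are rigid, the loose one sinks 5 mm when pushed (1.5 N to start, 3.5 N at the bottom, then rigid) and springs back. Which one is loose varies.
- bolt_middle (a point): The same for the middle bolt.
- bolt_right (a point): The same for the right-hand bolt (at smaller y of the bed).
- grip_left (a point): Centre of the left-hand cap's black T-grip with the cap shut (fixed to the bed, does not follow the cap; axes as the bed's): a round bar 20 mm thick and 36 mm long, along the bed's y, with flat ends; 50 mm in front of the bolt and 9 mm below its top face. The cap's front edge is 34 mm behind it, the mat 69 mm under it; free air round it but for the 8 mm stud behind its middle that carries it.
- grip_middle (a point): The same for the middle cap.
- grip_right (a point): The same for the right-hand cap.
- hinge_left (a point): Point on the left-hand cap's hinge axis, which runs along the bed's y. The T-grip's centre is 140 mm in front of it and 17 mm above it with the cap shut (141 mm away), and rises and swings back about this point as the cap opens. Fixed; axes as the bed's.
- hinge_middle (a point): The same for the middle cap.
- hinge_right (a point): The same for the right-hand cap.
- loose_bolt (a joint): How far the loose bolt's head is pushed down, m: 0 untouched, 0.005 fully down. It does not tell which place the loose bolt is in.
- loose_cap (a joint): Opening angle of the loose bolt's cap, rad: 0 shut, grows as the T-grip rises, stop at 1.6. Its weight and a spring in the hinge always pull it shut (about 2 N at the T-grip), so it must be held.
- tight_cap_1 (a joint): Opening angle of one of the two caps that are bolted down, rad: 0 at rest. It cannot be opened; a hard pull at its T-grip (10 N) only strains it by 0.02 to 0.03.
- tight_cap_2 (a joint): The same for the other bolted cap.
- oil_can: Bystander: a dark green oil can with a long spout, 68 mm across, 170 mm high, standing on the mat to the left of the unit. Origin: centre of its underside.
- spanner: Bystander: a steel open-end spanner, 199 x 26 x 5 mm, lying on the mat to the left of the unit. Origin: centre of its underside, y along its length.
- ink_tin: Bystander: a round ink tin with a pink patch, 71 mm across, 58 mm high, standing behind the unit in the shallow wooden tray of the bench. Origin: centre of its underside.

How it is judged:
On the way, in this order (a step that is already met when the one before it is completed fails the run):
1. the loose bolt has been found by tapping: its head pushed down at least 3 mm with its cap shut (value of joint loose_bolt above 0.003 m and value of joint loose_cap below 0.05 rad), for 0.02 s.
2. its cap has been lifted more than 45 degrees (value of joint loose_cap above 0.8 rad), for 0.1 s.
At the end, for the whole second after the job is handed in: The loose bolt's cap is held by the fingers, at rest, 46 to 74 degrees open (0.80 to 1.30 rad); the other two caps are shut; oil can, spanner and ink tin were not moved (value of joint loose_cap between 0.8 and 1.3 rad and velocity of joint loose_cap between -0.15 and 0.15 rad/s and contact force between the fingers and anything else above 0.5 N and value of joint each of tight_cap_1, tight_cap_2 below 0.01 rad); the arm keeps its last pose, push and grip.
It fails at once if a cap that is bolted down was pulled at (value of joint any of tight_cap_1, tight_cap_2 above 0.02 rad).
It fails at once if the oil can, the spanner or the ink tin was moved by more than 15 mm or tipped (distance of any of oil_can, spanner, ink_tin from where it was at the start of the episode above 0.015 m or angle between any of oil_can, ink_tin's own z axis and vertical above 0.3 rad).
It also fails if it takes over 43 s, if anything falls off the work surface, if the arm or the gripper's body presses on something with over 40 N, if the wrist force passes 120 N, or if a joint passes its speed limit or range.

## Working session

There is one attempt and no reset: what is moved stays moved. The work goes in short steps, Python scripts to look and compute and a tool call to move; the robot and the scene stay as the last step left them, time stands still between calls to the robot, and variables do not carry over. Pictures are saved under pics/ and viewed, at most 10 in all, crops included, and the job is handed in when it is done.

Besides the shell and the picture viewer there is one more tool, called after "Emit:" by a JSON object that holds its "fn" and its "kwargs". drive_tool: Moves the arm, as the interface text tells. Its arguments: {"type":"object","properties":{"increments":{"type":"array"},"squeeze":{"type":"number"}},"required":["increments"]}

```bash
mkdir -p pics; ls; cat > h.py <<'E'
import numpy as np, cv2
from scipy.optimize import least_squares
from scipy.spatial.transform import Rotation as R
from bench import bot
NAMES=[f"{a}_{b}" for a in("bolt","grip","hinge") for b in("left","middle","right")]
def project(P,c):
    X=np.atleast_2d(P)@cv2.Rodrigues(np.array(c["rvec"],float))[0].T+np.array(c["tvec"]).ravel()
    s=X[:,:2]/X[:,2:]; s=s*(1+c["k1"]*(s**2).sum(1,keepdims=True))
    return s*[c["fx"],c["fy"]]+[c["cx"],c["cy"]]
E
python3 - <<'E'
from h import *
s=bot.sense(); print({k:np.round(v,3) for k,v in s.items()}, bot.hold_point_z)
ims=[]
for n in("scene","side"):
    c=bot.read_camera(n); cv2.imwrite(f"pics/{n}0.png",c["img"])
    print(n,c["k1"],c["fx"],(-cv2.Rodrigues(np.array(c["rvec"],float))[0].T@np.array(c["tvec"]).ravel()).round(3))
    for q in NAMES+["bed","oil_can","spanner","ink_tin"]:
        print(q,[(np.round(d["xy"],1).tolist(),round(d["conf"],2)) for d in bot.place_of(q,c)][:4])
E
```

```text
pics
{'clock': np.float64(0.0), 'qpos': array([-1.5  ,  0.381,  1.298, -0.   ,  1.464, -0.215]), 'joint_vel': array([ 0.001, -0.   , -0.001, -0.001, -0.   , -0.001]), 'joint_torque': array([-2.0000e-03, -4.4847e+01, -2.3128e+01, -0.0000e+00,  5.0000e-03,
        0.0000e+00]), 'tcp_pos': array([ 0.155, -0.527,  0.231]), 'tool_rot': array([ 0.99 ,  0.142,  0.   , -0.001]), 'force': array([ 0.154,  0.05 , -0.224]), 'torque': array([-0.016,  0.046,  0.021]), 'gripper_force': np.float64(0.0), 'grip_width': np.float64(0.999)} 0.0187
scene -0.13377769574759835 506.30563511330274 [-0.118 -0.512  0.408]
bolt_left []
bolt_middle [([360.5, 237.3], 0.71)]
bolt_right [([414.1, 238.8], 0.74)]
grip_left [([310.7, 253.3], 0.95)]
grip_middle [([367.0, 253.6], 0.78)]
grip_right [([211.5, 279.5], 0.64), ([421.9, 253.4], 0.62)]
hinge_left [([264.0, 232.0], 0.21)]
hinge_middle [([355.8, 266.7], 0.27)]
hinge_right []
bed [([360.1, 266.4], 0.92)]
oil_can []
spanner [([210.4, 278.0], 0.61)]
ink_tin [([264.5, 230.0], 0.66)]
side -0.07610600488514568 491.66749585596193 [ 0.231 -0.682  0.627]
bolt_left [([313.9, 255.5], 0.83)]
bolt_middle [([361.4, 270.6], 0.63)]
bolt_right [([408.3, 287.7], 0.9), ([330.7, 216.3], 0.19)]
grip_left [([299.6, 278.5], 0.6)]
grip_middle [([345.6, 296.3], 0.93)]
grip_right [([405.3, 289.8], 0.7), ([332.4, 215.5], 0.51)]
hinge_left []
hinge_middle []
hinge_right [([423.6, 269.5], 0.97)]
bed [([368.5, 288.8], 0.56)]
oil_can [([218.2, 240.3], 0.88)]
spanner [([241.9, 258.8], 0.77)]
ink_tin [([333.2, 217.9], 0.78)]
```

```bash
cat >> h.py <<'E'
Z={"bolt":.078,"grip":.069}
# bed-frame offsets: unknown bed x of the bolt (bx) is solved for
def model(p):  # p: x,y,z,yaw of the middle bolt top
    x,y,z,a=p; r=R.from_euler("z",a).as_matrix(); o=np.array([x,y,z]); P={}
    for i,s in enumerate(("left","middle","right")):
        dy=.085*(1-i)
        P["bolt_"+s]=o+r@[0,dy,0]; P["grip_"+s]=o+r@[-.050,dy,-.009]; P["hinge_"+s]=o+r@[.090,dy,-.026]
    return P
def fit(obs,p0):  # obs: list of (name, xy, cam)
    f=lambda p:np.concatenate([(project(model(p)[n],c)[0]-xy) for n,xy,c in obs])
    r=least_squares(f,p0,loss="soft_l1",f_scale=2); return r.x,f(r.x).reshape(-1,2)
E
python3 - <<'E'
from h import *
obs=[]
A={n:bot.read_camera(n) for n in("scene","side")}
for n,c in A.items():
    for q in NAMES[:6]+["hinge_right"]:
        for d in bot.place_of(q,c):
            if d["conf"]>.58 and d["xy"][0]>280: obs.append((q,np.array(d["xy"]),c))
best=min((fit(obs,[x,y,.08,a]) for x in(.3,.5) for y in(-.2,.1,) for a in(-1.5,-.8,0,.8)),key=lambda t:np.abs(t[1]).sum())
p,e=best; print(p.round(4),np.degrees(p[3]))
for (q,xy,c),r in zip(obs,e): print(q,xy.round(),r.round(1))
for k,v in model(p).items(): print(k,v.round(4))
for n,c in A.items():
    im=c["img"].copy()
    for v in model(p).values(): cv2.circle(im,tuple(int(t) for t in project(v,c)[0].round()),2,(0,0,255),-1)
    cv2.imwrite(f"pics/{n}1.png",cv2.resize(im[150:390,180:500],(800,600),interpolation=cv2.INTER_CUBIC))
E
```

```text
[ 0.5596 -0.1513  0.0804  0.627 ] 35.92420642901874
bolt_middle [360. 238.] [ 1.7 -1. ]
bolt_right [414. 235.] [-1.4  0.3]
grip_left [311. 254.] [0.  1.3]
grip_middle [365. 255.] [ 0.6 -0.5]
bolt_left [314. 256.] [-0.4 -1.1]
bolt_middle [358. 269.] [0.  2.7]
bolt_right [394. 313.] [ 11.5 -24.4]
bolt_right [408. 288.] [-2.9  1.1]
grip_left [299. 276.] [-0.1 -0.5]
grip_middle [343. 295.] [ 1.  -1.2]
grip_right [393. 312.] [-0.5 -0.1]
hinge_right [423. 265.] [-1.3  4.4]
bolt_left [ 0.5097 -0.0825  0.0804]
grip_left [ 0.4692 -0.1118  0.0714]
hinge_left [ 0.5826 -0.0297  0.0544]
bolt_middle [ 0.5596 -0.1513  0.0804]
grip_middle [ 0.5191 -0.1807  0.0714]
hinge_middle [ 0.6324 -0.0985  0.0544]
bolt_right [ 0.6094 -0.2202  0.0804]
grip_right [ 0.5689 -0.2495  0.0714]
hinge_right [ 0.6823 -0.1674  0.0544]
```

View pics/scene1.png

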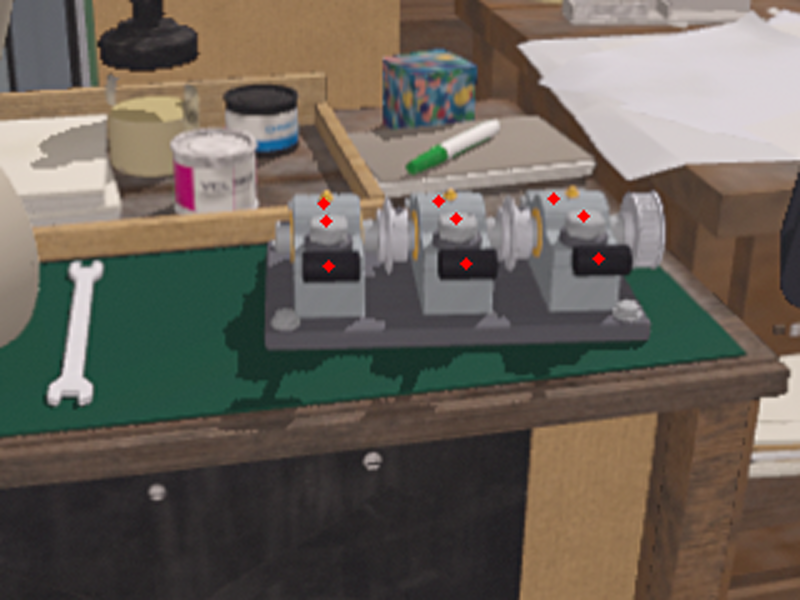

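View pics/side1.png

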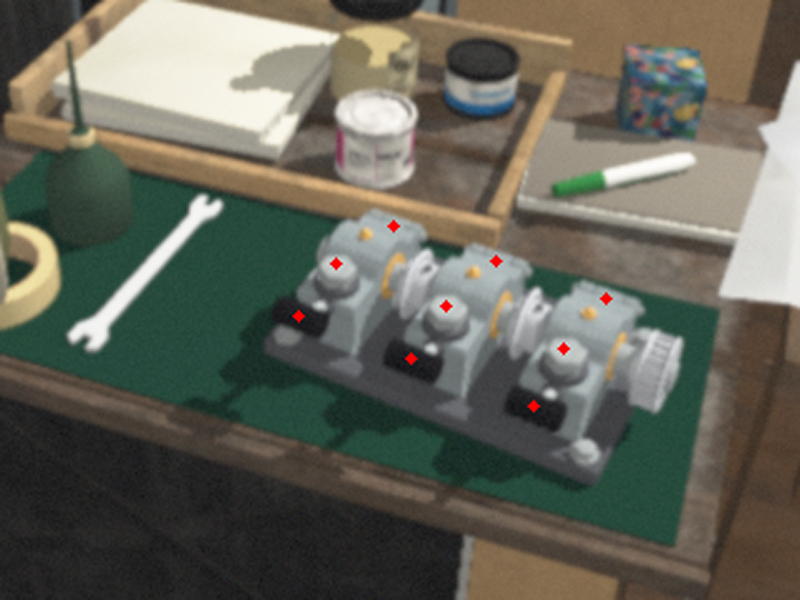

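The fit overlays well on the bolts and grips. In the scene crop the bolt tops lie at (326,221), (456,218) and (584,216), and the bars at (328,266), (466,263) and (599,259). Bed yaw is 36°. I'll align the tool with the bed, shut the jaws and go above the right bolt.

Emit:
{"fn": "drive_tool", "kwargs": {"increments": [{"translation": [0, 0, 0], "roll": -6.5, "jaw": 1}, {"translation": [0, 0, 0], "roll": -6.5, "jaw": 1}, {"translation": [0, 0, 0], "roll": -6.6, "jaw": 1}, {"translation": [30, 1, 0], "roll": 0, "jaw": 1}, {"translation": [40, 1, 0], "roll": 0, "jaw": 1}, {"translation": [40, 1, 0], "roll": 0, "jaw": 1}, {"translation": [40, 1, 0], "roll": 0, "jaw": 1}, {"translation": [40, 1, 0], "roll": 0, "jaw": 1}, {"translation": [40, 1, 0], "roll": 0, "jaw": 1}, {"translation": [40, 2, 0], "roll": 0, "jaw": 1}, {"translation": [40, 2, 0], "roll": 0, "jaw": 1}, {"translation": [40, 2, 0], "roll": 0, "jaw": 1}, {"translation": [40, 2, 0], "roll": 0, "jaw": 1}, {"translation": [40, 2, 0], "roll": 0, "jaw": 1}, {"translation": [40, 1, 0], "roll": 0, "jaw": 1}, {"translation": [40, 1, 0], "roll": 0, "jaw": 1}, {"translation": [40, 0, 0], "roll": 0, "jaw": 1}, {"translation": [0, 0, 0], "roll": 0, "jaw": 1}], "squeeze": 40}}

```text
clock: 4.0
tcp_pos: [0.6135, -0.2159, 0.2305]
tool_rot: [0.95, 0.311, 0.0, -0.0]
force: [-0.1, -0.8, -1.2]
grip_width: -0.002
gripper_force: 0.0
```

```bash
python3 - <<'E'
from h import *
c=bot.read_camera("wrist"); obs=[]
for q in NAMES[:6]:
    for d in bot.place_of(q,c)[:2]:
        if d["conf"]>.4: obs.append((q,np.array(d["xy"]),c))
p0=np.array([ 0.5596,-0.1513,0.0804,0.627])
im=c["img"].copy()
for q,xy,_ in obs: print(q,xy.round(1),(project(model(p0)[q],c)[0]-xy).round(1)); cv2.circle(im,tuple(int(t) for t in xy),4,(0,255,0),1)
for v in model(p0).values(): cv2.circle(im,tuple(int(t) for t in project(v,c)[0].round()),3,(0,0,255),-1)
cv2.imwrite("pics/w1.png",im)
print(np.array(bot.sense()["tcp_pos"]).round(4))
E
```

```text
bolt_middle [219.6 227.9] [-3.8 -3. ]
bolt_right [323.1 228.9] [-2.5 -3.5]
[ 0.6101 -0.22    0.2316]
```

View pics/w1.png

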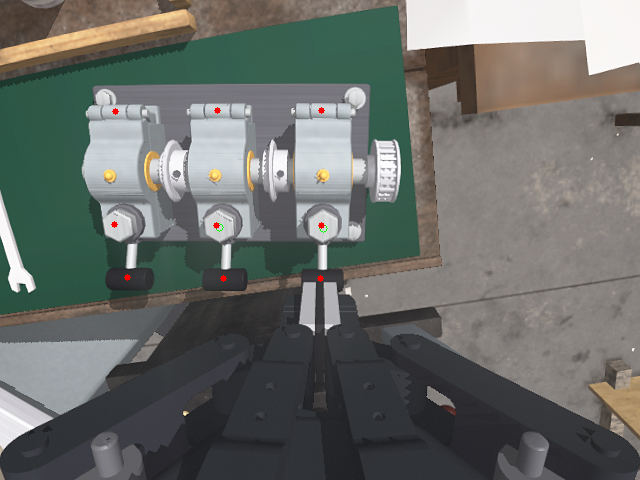

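The wrist view shows the heads at about (123,224), (220,222) and (322,222), within 3 mm of my model points. The fingers are above the right bolt, so I'll go down to just over it.

Emit:
{"fn": "drive_tool", "kwargs": {"increments": [{"translation": [0, 0, 40], "roll": 0, "jaw": 1}, {"translation": [0, 0, 40], "roll": 0, "jaw": 1}, {"translation": [0, 0, 35], "roll": 0, "jaw": 1}, {"translation": [0, 0, 20], "roll": 0, "jaw": 1}, {"translation": [0, 0, 10], "roll": 0, "jaw": 1}, {"translation": [0, 0, 0], "roll": 0, "jaw": 1}, {"translation": [0, 0, 0], "roll": 0, "jaw": 1}]}}

```text
clock: 5.05
tcp_pos: [0.6111, -0.2197, 0.0877]
tool_rot: [0.951, 0.309, 0.001, 0.001]
force: [0.1, -0.6, -0.3]
grip_width: -0.002
gripper_force: 0.0
```

Emit:
{"fn": "drive_tool", "kwargs": {"increments": [{"translation": [0, 0, 1], "roll": 0, "jaw": 1}, {"translation": [0, 0, 1], "roll": 0, "jaw": 1}, {"translation": [0, 0, 1], "roll": 0, "jaw": 1}, {"translation": [0, 0, 1], "roll": 0, "jaw": 1}]}}

```text
clock: 5.45
tcp_pos: [0.6108, -0.2192, 0.0825]
tool_rot: [0.951, 0.309, 0.0, 0.0]
force: [-0.1, 0.5, -0.2]
grip_width: 0.005
gripper_force: 0.0
```

Emit:
{"fn": "drive_tool", "kwargs": {"increments": [{"translation": [0, 0, 1], "roll": 0, "jaw": 1}, {"translation": [0, 0, 1], "roll": 0, "jaw": 1}, {"translation": [0, 0, 0], "roll": 0, "jaw": 1}]}}

```text
clock: 5.75
tcp_pos: [0.6108, -0.2192, 0.0809]
tool_rot: [0.951, 0.309, 0.0, 0.0]
force: [-1.9, 0.2, 6.4]
grip_width: 0.002
gripper_force: 2.3
```

Emit:
{"fn": "drive_tool", "kwargs": {"increments": [{"translation": [0, 0, 1], "roll": 0, "jaw": 1}, {"translation": [0, 0, 1], "roll": 0, "jaw": 1}, {"translation": [0, 0, 0], "roll": 0, "jaw": 1}]}}

```text
clock: 6.05
tcp_pos: [0.6108, -0.2192, 0.0807]
tool_rot: [0.951, 0.309, 0.0, 0.001]
force: [-6.8, 2.1, 17.0]
grip_width: -0.001
gripper_force: 8.3
```

Right bolt is rigid (17 N at z 0.081). Next is the middle one.

Emit:
{"fn": "drive_tool", "kwargs": {"increments": [{"translation": [0, 0, -20], "roll": 0, "jaw": 1}, {"translation": [0, -30, 0], "roll": 0, "jaw": 1}, {"translation": [0, -35, 0], "roll": 0, "jaw": 1}, {"translation": [0, -20, 0], "roll": 0, "jaw": 1}, {"translation": [0, 0, 10], "roll": 0, "jaw": 1}, {"translation": [0, 0, 4], "roll": 0, "jaw": 1}, {"translation": [0, 0, 0], "roll": 0, "jaw": 1}]}}

```text
clock: 6.75
tcp_pos: [0.561, -0.1511, 0.0833]
tool_rot: [0.951, 0.309, -0.0, -0.0]
force: [0.5, -0.3, 0.3]
grip_width: -0.005
gripper_force: 0.0
```

Emit:
{"fn": "drive_tool", "kwargs": {"increments": [{"translation": [0, 0, 2], "roll": 0, "jaw": 1}, {"translation": [0, 0, 2], "roll": 0, "jaw": 1}, {"translation": [0, 0, 0], "roll": 0, "jaw": 1}]}}

```text
clock: 7.05
tcp_pos: [0.5611, -0.1509, 0.0802]
tool_rot: [0.951, 0.309, 0.0, 0.0]
force: [0.1, -1.4, 1.5]
grip_width: 0.0
gripper_force: 0.8
```

Emit:
{"fn": "drive_tool", "kwargs": {"increments": [{"translation": [0, 0, 1], "roll": 0, "jaw": 1}, {"translation": [0, 0, 1], "roll": 0, "jaw": 1}, {"translation": [0, 0, 0], "roll": 0, "jaw": 1}]}}

```text
clock: 7.35
tcp_pos: [0.561, -0.1505, 0.0785]
tool_rot: [0.951, 0.309, 0.0, 0.0]
force: [0.7, -1.0, 2.1]
grip_width: -0.004
gripper_force: 1.1
```

The middle bolt gives (2 N while sinking), so I'll press to the full depth.

Emit:
{"fn": "drive_tool", "kwargs": {"increments": [{"translation": [0, 0, 1], "roll": 0, "jaw": 1}, {"translation": [0, 0, 1], "roll": 0, "jaw": 1}, {"translation": [0, 0, 0], "roll": 0, "jaw": 1}]}}

```text
clock: 7.65
tcp_pos: [0.561, -0.1505, 0.0764]
tool_rot: [0.951, 0.309, 0.0, 0.0]
force: [1.1, -1.6, 3.5]
grip_width: 0.001
gripper_force: 1.5
```

Emit:
{"fn": "drive_tool", "kwargs": {"increments": [{"translation": [0, 0, 1], "roll": 0, "jaw": 1}, {"translation": [0, 0, 1], "roll": 0, "jaw": 1}, {"translation": [0, 0, 0], "roll": 0, "jaw": 1}]}}

```text
clock: 7.95
tcp_pos: [0.561, -0.1505, 0.075]
tool_rot: [0.951, 0.309, 0.0, 0.0]
force: [-1.3, -1.7, 9.7]
grip_width: 0.002
gripper_force: 4.5
```

Full 5 mm travel, then rigid: the loose bolt is the middle one. I'll go up, back 52 mm, and open over the middle T-grip.

Emit:
{"fn": "drive_tool", "kwargs": {"increments": [{"translation": [0, 0, -20], "roll": 0, "jaw": 1}, {"translation": [0, 0, -40], "roll": 0, "jaw": 0.5}, {"translation": [-20, 0, -20], "roll": 0, "jaw": -0.45}, {"translation": [-32, 0, 0], "roll": 0, "jaw": -0.45}, {"translation": [0, 0, 0], "roll": 0, "jaw": -0.45}, {"translation": [0, 0, 0], "roll": 0, "jaw": -0.45}, {"translation": [0, 0, 0], "roll": 0, "jaw": -0.45}, {"translation": [0, 0, 0], "roll": 0, "jaw": -0.45}]}}

```text
clock: 8.75
tcp_pos: [0.5191, -0.1803, 0.1538]
tool_rot: [0.951, 0.309, -0.0, -0.0]
force: [0.7, 0.2, -0.6]
grip_width: 0.724
gripper_force: 0.0
```

```bash
python3 - <<'E'
from h import *
c=bot.read_camera("wrist"); 
p0=np.array([ 0.5596,-0.1513,0.0808,0.627])
im=c["img"].copy()
for v in model(p0).values(): cv2.circle(im,tuple(int(t) for t in project(v,c)[0].round()),3,(0,0,255),-1)
cv2.imwrite("pics/w2.png",im)
s=bot.sense();t=np.array(s["tcp_pos"]); print(t.round(4),s["grip_width"])
M=R.from_quat(s["tool_rot"]).as_matrix(); print((M.T@(model(p0)["grip_middle"]-t)*1000).round(1), M[:,0])
for q in("grip_middle",): print(bot.place_of(q,c),project(model(p0)[q],c))
E
```

```text
[ 0.5191 -0.1804  0.1539] 0.7251095625495109
[-0.1  0.3 82.1] [ 8.08772218e-01  5.88121997e-01 -1.22879247e-04]
[] [[319.75063755 244.22386839]]
```

View pics/w2.png

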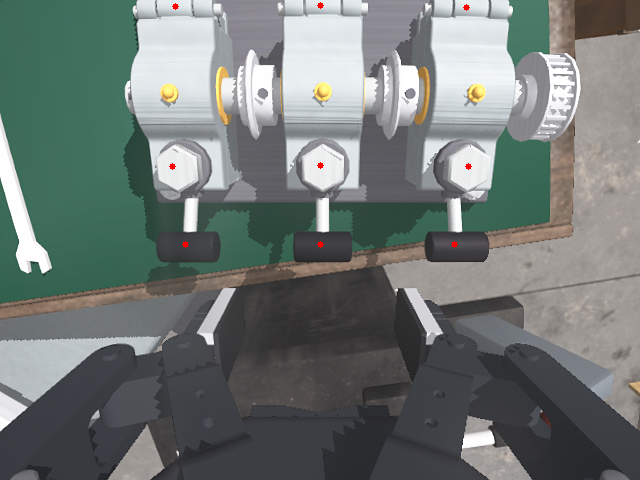

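The bars are at (188,247), (323,247) and (457,247). The middle one is about 2 mm to the right of my marker, so I'll correct that, descend and close on its flat ends.

Emit:
{"fn": "drive_tool", "kwargs": {"increments": [{"translation": [-1, 2, 20], "roll": 0, "jaw": -0.45}, {"translation": [0, 0, 35], "roll": 0, "jaw": -0.45}, {"translation": [0, 0, 30], "roll": 0, "jaw": -0.45}, {"translation": [0, 0, 15], "roll": 0, "jaw": -0.45}, {"translation": [0, 0, 3], "roll": 0, "jaw": -0.45}, {"translation": [0, 0, 0], "roll": 0, "jaw": -0.3}, {"translation": [0, 0, 0], "roll": 0, "jaw": -0.1}, {"translation": [0, 0, 0], "roll": 0, "jaw": 0.3}, {"translation": [0, 0, 0], "roll": 0, "jaw": 1}, {"translation": [0, 0, 0], "roll": 0, "jaw": 1}, {"translation": [0, 0, 0], "roll": 0, "jaw": 1}], "squeeze": 30}}

```text
clock: 9.95
tcp_pos: [0.5189, -0.1826, 0.0519]
tool_rot: [0.951, 0.309, 0.0, -0.0]
force: [-2.6, 4.6, 5.5]
grip_width: 0.419
gripper_force: 35.0
```

```bash
python3 - <<'E'
from h import *
c=bot.read_camera("wrist"); d=bot.read_camera("side")
cv2.imwrite("pics/w3.png",np.hstack([c["img"][80:400,120:520],cv2.resize(d["img"][200:360,270:470],(400,320))]))
s=bot.sense(); print(s["tcp_pos"],s["grip_width"],s["force"],s["gripper_force"])
E
```

```text
[ 0.51894084 -0.18265375  0.05193973] 0.4174331959985616 [-3.73643272  4.74188465  4.34668432] 34.96669828891754
```

View pics/w3.png

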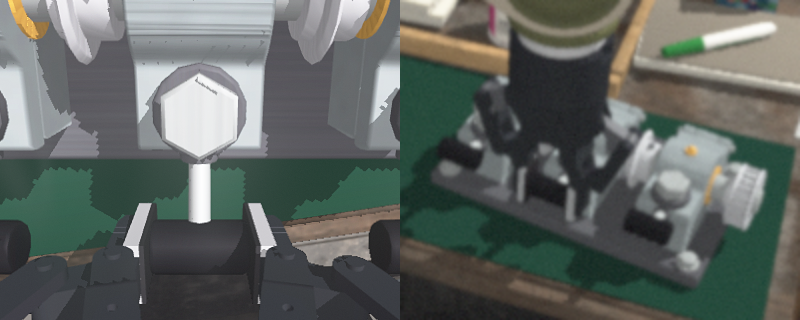

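Gripped: the opening reads 35.5 mm and both pads sit on the bar's flat ends, with the stud clear between them. Now the first part of the arc.

Emit:
{"fn": "drive_tool", "kwargs": {"increments": [{"translation": [1, 0, -7], "roll": 0, "jaw": 1}, {"translation": [1.4, 0, -7], "roll": 0, "jaw": 1}, {"translation": [1.7, 0, -6.8], "roll": 0, "jaw": 1}, {"translation": [2.1, 0, -6.8], "roll": 0, "jaw": 1}, {"translation": [2.4, 0, -6.6], "roll": 0, "jaw": 1}, {"translation": [2.7, 0, -6.5], "roll": 0, "jaw": 1}, {"translation": [3, 0, -6.3], "roll": 0, "jaw": 1}, {"translation": [3.4, 0, -6.3], "roll": 0, "jaw": 1}, {"translation": [0, 0, 0], "roll": 0, "jaw": 1}]}}

```text
clock: 10.95
tcp_pos: [0.5333, -0.1721, 0.1054]
tool_rot: [0.951, 0.309, -0.0, -0.0]
force: [-4.3, 4.0, -5.1]
grip_width: 0.414
gripper_force: 32.8
```

Emit:
{"fn": "drive_tool", "kwargs": {"increments": [{"translation": [3.6, -0.5, -6], "roll": 0, "jaw": 1}, {"translation": [4, -0.5, -5.9], "roll": 0, "jaw": 1}, {"translation": [4.3, 0, -5.6], "roll": 0, "jaw": 1}, {"translation": [4.5, 0, -5.4], "roll": 0, "jaw": 1}, {"translation": [4.8, 0, -5.2], "roll": 0, "jaw": 1}, {"translation": [5, 0, -4.9], "roll": 0, "jaw": 1}, {"translation": [5.3, 0, -4.7], "roll": 0, "jaw": 1}, {"translation": [5.5, 0, -4.4], "roll": 0, "jaw": 1}, {"translation": [5.7, 0, -4.2], "roll": 0, "jaw": 1}, {"translation": [6, 0, -3.8], "roll": 0, "jaw": 1}, {"translation": [6.1, 0, -3.5], "roll": 0, "jaw": 1}, {"translation": [6.2, 0, -3.3], "roll": 0, "jaw": 1}, {"translation": [0, 0, 0], "roll": 0, "jaw": 1}, {"translation": [0, 0, 0], "roll": 0, "jaw": 1}, {"translation": [0, 0, 0], "roll": 0, "jaw": 1}]}}

```text
clock: 12.45
tcp_pos: [0.5824, -0.1363, 0.1617]
tool_rot: [0.951, 0.309, 0.0, 0.0]
force: [0.3, -4.5, -1.3]
grip_width: 0.417
gripper_force: 31.8
```

```bash
python3 - <<'E'
from h import *
c=bot.read_camera("scene"); d=bot.read_camera("side")
cv2.imwrite("pics/f.png",np.hstack([cv2.resize(c["img"][140:340,220:470],(400,320)),cv2.resize(d["img"][130:330,230:480],(400,320))]))
s=bot.sense(); print(s["tcp_pos"],s["grip_width"],s["force"],s["gripper_force"],s["clock"],np.abs(s["joint_vel"]).max())
h=model([0.5596,-0.1513,0.0808,0.627])["hinge_middle"]; v=np.array(s["tcp_pos"])+[0,0,.020]-h; f=-v@[np.cos(.627),np.sin(.627),0]
print("angle",np.arctan2(v[2],f)-.1208,np.hypot(f,v[2]))
E
```

```text
[ 0.58236409 -0.13632674  0.16167889] 0.41527618795546833 [ 0.02654652 -4.76990678 -0.48900283] 31.76355868577957 12.55 0.0014834347717133866
angle 0.9905105414626549 0.14156156207650858
```

View pics/f.png

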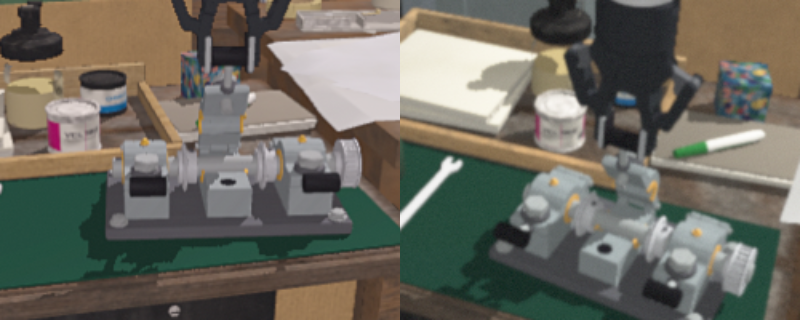

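The picture shows the middle cap standing open. Its T-bar is between the pads at about (230,55) in the left crop, the journal below is exposed, and the other two caps are shut. The opening is about 0.99 rad, at rest and gripped with 32 N, so I'm handing in.

```bash
python3 -c "
from bench import bot
print(bot.hand_in())"
```

```text
the job is handed in; nothing more can be done
None
```

The middle bolt was the loose one (the right is tight, the left wasn't tapped); I handed the job in with the middle cap held open at about 0.99 rad (57°), and the hand-in returned no verdict.

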